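# Read the pressure sensor of a spinning scooter wheel

### The arm

A 7-joint arm with a two-finger parallel gripper is mounted at the origin on the work surface. World frame = base frame: x ahead of the robot, y to its left, z up, the work surface at z = 0. Lengths are in m, angles in rad, forces in N, time in s.
With the tool pointing down it reaches from about 0.4 to 0.85 m from the base axis. Payload 4.5 kg.
Tool frame: the origin (TCP) lies at the very end of the fingers, on their centre line; the grasp point (between the pads) lies ctrl.grasp_offset behind it (ctrl.grasp_offset is the distance from the TCP to the grasp point, in m); z points along the fingers, y is the line along which they close (so a half turn about z gives the same grasp; the last joint's range is limited). The gripper opens to 88 mm and grips with 3 to 60 N. Pads are 18 mm wide; open, the fingers measure 123 mm over their backs; the gripper's body (75 mm by 187 mm) begins 45 mm behind the grasp point.
Start: joints at [1.158, 0.689, -0.195, 1.565, 0.157, 0.902, -0.215], TCP at [0.27, -0.564, 0.205] pointing down, gripper open.
Joint ranges: [-3.01, 3.01], [-0.46, 2.08], [-1.47, 1.51], [0.13, 2.56], [-1, 4.14], [0.04, 2.09], [-2.66, 2.66]. Speed limits (rad/s): [2.57, 2.57, 3.14, 3.14, 3.14, 3.14, 3.14].

### API

Orientations are given as [roll, pitch, yaw] about the fixed x, y, z axes, in that order (R = Rz(yaw) Ry(pitch) Rx(roll)).
In Python, from plant import ctrl gives the robot as it stands. The module is installed in compiled form; this text tells all that it offers.
- The arm moves only by the tool drive_tool, never from a script. Its argument "motion" is one flat list of numbers, 6 for each row, row after row: the shift along the tool's x, y, z as a fraction of full scale, then the turn, a rotation vector about the tool's x, y, z as a fraction of full scale. A call has 1 to 5 rows; each row shifts and turns the commanded pose from where the row before left it, along the tool's axes as they then stand; what a row does not reach is not made up. Full scale, the value 1, is 0.25 m for a shift and pi/4 rad for a turn. A row lasts 1/8 s, in which the tool goes at most 62.5 mm and 10.7 degrees, less where a joint would pass 70% of its speed; a pose out of reach is approached as far as the arm can. A call with a number of a shift or a turn outside -1 to 1 is refused whole. A call with a gripper value outside its range is refused whole. "gripper" is the opening, from -1 (shut) to 1 (fully open), set as the call begins (left out, the last holds). The fingers move at their own pace and stop on an object; the grip force is fixed at half the most. Time passes only in rows, so rows that do not move let the fingers close. It gives the time, the measured TCP pose, the force, the opening and the grip force at its end, in the units of the state.
- ctrl.observe(): the state, without advancing time (a new reading comes with each control period).
- ctrl.camera(name): name is "scene" or "top"; returns (picture, depth): 400x640x3 uint8, red, green, blue; 400x640 float32, m along the optical axis (not along the pixel's ray), 0 where there is no reading.
- ctrl.camera_info(name): a dict with "fx", "fy", "cx", "cy" (pixels), "distortion" ([k1, k2, p1, p2, k3] as OpenCV has them; the pictures are not rectified), "extrinsics" (4x4, takes a point from camera to world coordinates). Camera axes: x right, y up, looking along -z (the intrinsics and any distortion apply to the point x, -y, -z); pixel columns grow to the right and rows downward; lengths in m; the calibration is good to about 2 mm. A picture is of the moment at which its call begins. camera_info takes no time and is no camera call.
- ctrl.job_done(): hands the job in; it is judged then, once.
The state is a dict: "clock": time; "qpos": joint angles; "joint_vel": joint speeds; "joint_efforts": joint torques, N m; "tool_pos": TCP position; "tcp_rot": TCP orientation; "force": force on the tool from outside, world axes, zero at the start; "wrist_torque": the same for the moment, N m; "finger_gap": opening from 0.0 (shut) to 1.0 (fully open); "grip_force": force on a finger pad.
Only numpy, scipy, OpenCV 4.12 (cv2) and the standard library are available. Lean on these libraries where they do the work, as an engineer would, in place of code of your own. Each camera call takes 0.05 s, during which the arm holds its last target. There are 200 camera calls.

### The job

The pressure sensor just fitted to this bare scooter wheel transmits only while the wheel turns, and its signal carries only 4 cm from the tip of its valve. Set the wheel spinning by hand, by a spoke or the rim and not by the valve, no faster than one turn in two seconds; then take the reader out of its dock and keep the antenna in the middle of its underside within 4 cm of the valve tip, going round with it and touching the wheel with neither reader nor hand, for four seconds without a break while the wheel coasts no slower than one turn in eight seconds. Then stand the reader upright in its dock again and let go of it, without having knocked the reader against the wheel or disturbed the screwdriver, loose bearing and multimeter lying about.

Things in the scene. Friction and masses are not known exactly. Their poses are not given: they have to be found in the camera images.
- stand: fixed bench wheel stand: grey three-legged cast base (legs reach 137 mm from the axis) with a pillar and a vertical spindle; it carries the wheel with its axis upright. Origin on the bench on the spindle axis, z up; may be turned any way
- wheel: bare cast-aluminium 10-inch scooter rim without tyre, lying flat on the stand, free to turn about the upright spindle. Outer diameter 282 mm, 75 mm high; origin on the axis at its underside, 65 mm above the bench; z up, x towards the valve. Hub radius 34 mm, 68 mm high; clamping nut radius 13 mm, up to 84 mm, spindle end up to 90 mm. Barrel inner radius 100 mm, 133 mm at the upper edge
- bearing (a joint): turning angle of the wheel in rad, anticlockwise from above, endless both ways, not wrapped; at 0 the valve lies along the stand's +x. One turn in 2 s is 3.14 rad/s, in 8 s 0.785 rad/s. Moment of inertia 0.019 kg m2, 2.2 kg (nominal, vary by a third). Friction 0.0008 N m plus 0.0005 N m per rad/s: coasting, it loses about 0.08 rad/s each second at 1.5 rad/s
- spoke_mid (a point): middle of the upper face of the spoke across from the valve, 67 mm from the axis, 62 mm above the wheel's origin (127 mm above the bench). The wheel is open between hub and barrel but for three spokes, 60, 180 and 300 degrees anticlockwise from the valve, each 20 mm wide, its flat sides 32 to 62 mm above the wheel's origin. The windows on both sides of this 180-degree spoke are empty
- valve: the bent tyre valve of the wheel, turning with it: brass stem 11 mm thick that comes out of the barrel and bends upwards, with a brass cap 15 mm wide. It stands 85 mm from the spindle axis. Origin and axes as those of the wheel. Not to be pushed or gripped
- valve_tip (a point): top of the valve cap: 85 mm from the spindle axis, 85 mm above the wheel's origin (150 mm above the bench), 10 mm higher than the rim's upper edge
- reader: handheld sensor reader standing on its wide black head in the dock: head 64 x 44 mm and 34 mm high, a 52 x 36 mm collar up to 43 mm, above it a grey upright grip 44 mm (x) by 30 mm (y) up to 140 mm height; small screen on its -x side. 0.25 kg. Origin in the middle of its underside, z up. Best gripped across the 30 mm, about 110 to 120 mm above the origin
- antenna (a point): the reader's antenna point: middle of the underside of its head (the reader's origin)
- dock: fixed black charging dock: open shallow tray, inside 102 x 76 mm (x by y), floor 6 mm above the bench, rim 16 mm high, a 30 mm high block along its +x side. Origin under its middle on the bench; x is the long side. The reader starts in it near the middle, its x along the dock's x to within 0.15 rad
- screwdriver: screwdriver 200 mm long lying near the dock, to be left alone; origin under its middle, x along it
- roller_bearing: loose steel bearing, 62 mm diameter, 16 mm high, lying near the dock, to be left alone; origin under its middle
- meter: blue multimeter 170 x 85 x 36 mm lying on the bench, to be left alone; origin under its middle
Things that resemble listed ones, but are neither listed nor needed, are in the scene too. Leave any yellow look-alike of the reader alone.

How it is judged:
On the way, in this order (a step that is already met when the one before it is completed fails the run):
1. the wheel coasts at a turn in eight seconds or faster, touched by neither the hand nor the reader ((velocity of joint bearing above 0.785 rad/s or velocity of joint bearing below -0.785 rad/s) and contact force between each of the arm, reader and wheel below 0.3 N), for 0.2 s.
2. the reader's antenna stays within 40 mm of the valve tip for 4 s while the wheel coasts at a turn in eight seconds or faster, touched by neither the hand nor the reader (all of step 1 and distance between antenna and valve_tip below 0.04 m), for 4 s.
At the end, for the whole second after the job is handed in: the reader stands upright (within 0.1 rad) on the floor of its dock, its middle within 30 mm of the dock's middle, at rest and released; the wheel may still be coasting (z of reader in the frame of dock between 0.003 and 0.01 m and horizontal distance between reader and dock below 0.03 m and angle between reader's own z axis and vertical below 0.1 rad and linear speed of reader below 0.02 m/s); the robot touches nothing.
It fails at once if the wheel is spun much faster than a turn in two seconds (over 3.8 rad/s) (velocity of joint bearing above 3.8 rad/s or velocity of joint bearing below -3.8 rad/s).
It fails at once if the valve is pushed or gripped (over 3 N) (contact force between the arm and valve above 3 N).
It fails at once if the reader is knocked against the wheel (over 5 N) (contact force between reader and wheel above 5 N).
It fails at once if the reader is tipped over (over 0.7 rad) (angle between reader's own z axis and vertical above 0.7 rad).
It fails at once if the screwdriver, the loose bearing or the multimeter is moved by more than 30 mm (distance of any of screwdriver, roller_bearing, meter from where it was at the start of the episode above 0.03 m).
It also fails if it takes over 54 s, if anything falls off the work surface, if the arm or the gripper's body presses on something with over 40 N, if the wrist force passes 120 N, or if a joint passes its speed limit or range.

## Working session

There is one attempt and no reset: what is moved stays moved. The work goes in short steps, Python scripts to look and compute and a tool call to move; the robot and the scene stay as the last step left them, time stands still between calls to the robot, and variables do not carry over. Pictures are saved under pics/ and viewed, at most 10 in all, crops included, and the job is handed in when it is done.

Besides the shell and the picture viewer there is one more tool, called after "Call:" as name(argument=value, ...), one argument or row to a line, values as JSON. drive_tool: Moves the arm, as the interface text tells. Its arguments: {"type":"object","properties":{"motion":{"type":"array"},"gripper":{"type":"number"}},"required":["motion"]}

```bash
mkdir -p pics
cat > h.py <<'E'
import numpy as np, cv2
from plant import ctrl
def world(name,dep,px):
    i=ctrl.camera_info(name); K=np.array([[i['fx'],0,i['cx']],[0,i['fy'],i['cy']],[0,0,1.]])
    px=np.asarray(px,float).reshape(-1,1,2)
    n=cv2.undistortPoints(px,K,np.array(i['distortion'],float)).reshape(-1,2)
    d=dep[px[:,0,1].astype(int),px[:,0,0].astype(int)]
    P=np.c_[n[:,0]*d,-n[:,1]*d,-d]
    E=np.array(i['extrinsics']); return P@E[:3,:3].T+E[:3,3], d
def cloud(name,dep):
    v,u=np.mgrid[:400,:640]; P,d=world(name,dep,np.c_[u.ravel(),v.ravel()])
    P[d==0]=np.nan
    return P.reshape(400,640,3)
E
python3 - <<'E'
from h import *
print(ctrl.observe(), ctrl.grasp_offset)
for n in("top","scene"):
    p,d=ctrl.camera(n); np.savez(n+'0.npz',p=p,d=d); cv2.imwrite(f'pics/{n}0.png',p[:,:,::-1]); print(ctrl.camera_info(n))
E
```

```text
{'clock': 0.0, 'qpos': array([ 1.15782316,  0.68997741, -0.19452536,  1.56629017,  0.15730775,
        0.9024714 , -0.21508515]), 'joint_vel': array([-5.28143081e-04,  4.12175377e-04,  2.52285104e-05,  1.09616871e-03,
       -7.18572326e-04,  3.79993152e-04,  2.01391894e-03]), 'joint_efforts': array([-2.20872180e-04, -5.27551746e+01, -1.26656268e+00, -1.53425735e+01,
       -5.25402557e-02,  6.64131498e-03,  1.62667666e-04]), 'tool_pos': array([ 0.26971148, -0.56308329,  0.20432881]), 'tcp_rot': array([-3.13984309e+00,  1.20703262e-04,  4.46879482e-01]), 'force': array([ 1.06824115, -0.04066045,  0.98055912]), 'wrist_torque': array([ 0.03539172,  0.00114869, -0.04234578]), 'grip_force': 0.0, 'finger_gap': 0.999891029457765} 0.0187
{'fx': 436.71403602359413, 'fy': 436.71403602359413, 'cx': 322.23548939874854, 'cy': 195.76217213215998, 'distortion': array([-0.12217784,  0.        ,  0.        ,  0.        ,  0.        ]), 'extrinsics': array([[-1.42158029e-03,  9.88152507e-01, -1.53468567e-01,
         3.75285053e-01],
       [-9.99995495e-01, -9.99034796e-04,  2.83038512e-03,
        -1.27040835e-01],
       [ 2.64353171e-03,  1.53471900e-01,  9.88149476e-01,
         1.09119569e+00],
       [ 0.00000000e+00,  0.00000000e+00,  0.00000000e+00,
         1.00000000e+00]])}
{'fx': 377.0158245734166, 'fy': 377.0158245734166, 'cx': 316.1335081150242, 'cy': 199.39890056203055, 'distortion': array([-0.06613127,  0.        ,  0.        ,  0.        ,  0.        ]), 'extrinsics': array([[-0.67676707, -0.3833647 ,  0.62850444,  1.23727803],
       [ 0.7360098 , -0.37158925,  0.56587189,  0.48107175],
       [ 0.01661019,  0.84554889,  0.53363955,  0.70732915],
       [ 0.        ,  0.        ,  0.        ,  1.        ]])}
```

View pics/top0.png

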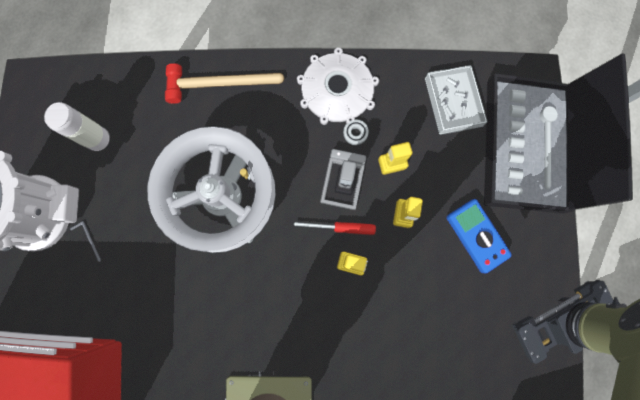

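View pics/scene0.png

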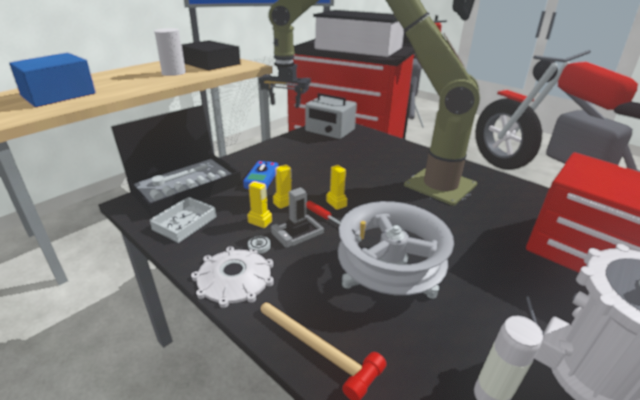

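The top view shows the wheel at about (211,188), the valve at (247,172), and the grey reader at (347,173) in its dock at (343,178). The screwdriver is below the dock, the bearing above it, and the meter is to the right. The yellow look-alikes are between the dock and the meter.

Run:
```python
from h import *
f=np.load('top0.npz'); p,d=f['p'],f['d']; C=cloud('top',d)
def reg(u0,u1,v0,v1): return C[v0:v1,u0:u1].reshape(-1,3),p[v0:v1,u0:u1].reshape(-1,3).astype(int)
P,c=reg(140,285,115,260)
m=(P[:,2]>.135)&(P[:,2]<.146); Q=P[m]
# circle of rim
ctr=np.nanmedian(Q[:,:2],0)
for _ in range(8):
    r=np.hypot(*(Q[:,:2]-ctr).T); s=Q[(r>.13)&(r<.145)]
    A=np.c_[2*s[:,:2],np.ones(len(s))]; x=np.linalg.lstsq(A,(s[:,:2]**2).sum(1),rcond=None)[0]; ctr=x[:2]
print('wheel',ctr,np.sqrt(x[2]+ctr@ctr),len(s), np.nanmedian(s[:,2]))
r=np.hypot(*(P[:,:2]-ctr).T); h=P[(P[:,2]>.151)&(r<.03)]; print('spindle',np.nanmean(h,0),len(h))
b=(r<.11)&(r>.06)&(P[:,2]>.13); print('valve',np.nanmean(P[b],0),P[b][:,2].max() if b.any() else 0,b.sum())
br=(c[:,0]-c[:,2]>60)&(r<.12); print('brass',P[br].round(3).tolist())
sp=(r<.075)&(r>.055)&(P[:,2]>.122)&(P[:,2]<.133); a=np.degrees(np.arctan2(*(P[sp][:,:2]-ctr).T[::-1])); print('spokes',np.histogram(a,24,(-180,180)))
for lo in(-180,-60,60): pass
print('spoke3',np.degrees(np.angle(np.mean(np.exp(3j*np.radians(a)))))/3)
P,c=reg(310,375,140,215)
t=P[(P[:,2]>.135)&(P[:,2]<.155)]; rc=cv2.minAreaRect(t[:,:2].astype(np.float32)); print('reader top',t.mean(0),rc,len(t))
t=P[(P[:,2]>.01)&(P[:,2]<.022)]; rc=cv2.minAreaRect(t[:,:2].astype(np.float32)); print('dock rim',rc,len(t))
t=P[(P[:,2]>.026)&(P[:,2]<.033)]; print('block',cv2.minAreaRect(t[:,:2].astype(np.float32)),len(t))
t=P[(P[:,2]>.036)&(P[:,2]<.045)]; print('head/collar',cv2.minAreaRect(t[:,:2].astype(np.float32)),len(t))
for n,(u,v) in dict(bearing=(355,120),sdL=(297,224),sdR=(374,230),y1=(405,150),y2=(413,200),y3=(353,256),meter=(480,236)).items(): print(n,C[v,u])
im=cv2.resize(p[120:260,140:385],None,fx=3.2,fy=3.2,interpolation=cv2.INTER_CUBIC); cv2.imwrite('pics/crop.png',im[:,:,::-1])
```

```text
wheel [0.54246306 0.12366169] 0.13553897604322912 1776 0.13914848738185026
spindle [0.54293022 0.1214669  0.15415017] 42
valve [0.55891951 0.10113565 0.1369558 ] 0.15224516464735105 119
brass [[0.582, 0.05, 0.148], [0.582, 0.048, 0.147], [0.581, 0.045, 0.151], [0.582, 0.043, 0.149], [0.582, 0.041, 0.147], [0.579, 0.049, 0.152], [0.579, 0.048, 0.15], [0.579, 0.045, 0.149], [0.58, 0.044, 0.146], [0.58, 0.041, 0.147], [0.58, 0.039, 0.147], [0.577, 0.052, 0.149], [0.577, 0.05, 0.15], [0.577, 0.047, 0.15], [0.578, 0.046, 0.147], [0.577, 0.043, 0.15], [0.577, 0.041, 0.149], [0.577, 0.039, 0.15], [0.575, 0.052, 0.149], [0.575, 0.05, 0.149], [0.575, 0.047, 0.15], [0.575, 0.043, 0.148], [0.575, 0.041, 0.148], [0.576, 0.039, 0.146], [0.601, 0.077, 0.015], [0.573, 0.05, 0.148], [0.572, 0.047, 0.15], [0.573, 0.045, 0.149], [0.573, 0.043, 0.149], [0.572, 0.04, 0.151], [0.574, 0.039, 0.144], [0.572, 0.051, 0.143], [0.57, 0.047, 0.15], [0.571, 0.045, 0.149], [0.571, 0.043, 0.148], [0.572, 0.042, 0.143], [0.572, 0.04, 0.14], [0.576, 0.041, 0.122], [0.571, 0.05, 0.135], [0.57, 0.047, 0.141], [0.571, 
[... 701 characters left out ...]
0.04592080041766167), 78.44644927978516) 264
dock rim ((0.6061185002326965, -0.18754741549491882), (0.08830492198467255, 0.17693957686424255), 78.01980590820312) 444
block ((0.6011466979980469, -0.1866028606891632), (0.08690609782934189, 0.10555722564458847), 78.2386703491211) 266
head/collar ((0.5789543390274048, -0.18743428587913513), (0.04284322261810303, 0.0625300258398056), 78.50480651855469) 94
bearing [ 0.73938427 -0.21468172  0.01615772]
sdL [ 0.47152942 -0.06788355  0.01891438]
sdR [ 0.45612801 -0.25698638  0.02247942]
y1 [ 0.62710635 -0.31644088  0.14058631]
y2 [ 0.51337655 -0.33078695  0.13958613]
y3 [ 0.39103648 -0.1963656   0.1373257 ]
meter [ 0.43845884 -0.51535483  0.04135173]
```

View pics/crop.png

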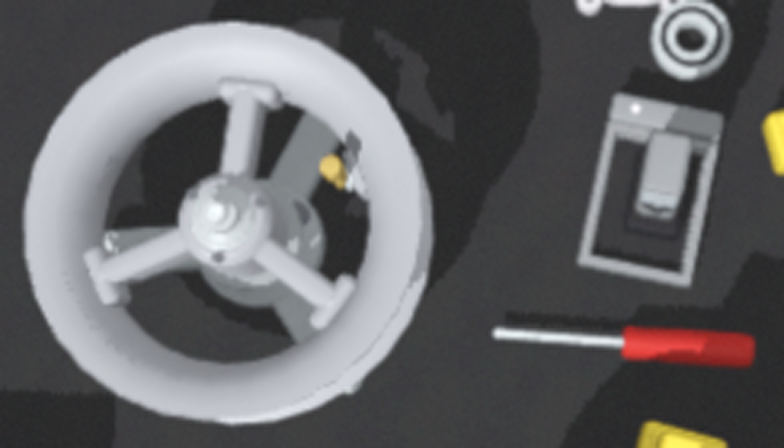

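The wheel centre is about (0.543, 0.123) with the valve at −67°, 84 mm out and 150 mm high, which fits the given sizes. The spokes are at −7°, 113° (the one opposite the valve) and −127°. The reader is at (0.579, −0.187) with its x at −11.6°. I'll go over the wheel with closed fingers and push the 113° spoke clockwise.

```bash
cat >> h.py <<'E'
from scipy.spatial.transform import Rotation as Ro
def plan(wps,yaw=None,p0=None):
    """wps: list of (xyz, rows). prints fractions per row in tool axes."""
    s=ctrl.observe(); p=np.array(s['tool_pos'] if p0 is None else p0,float); R=Ro.from_euler('xyz',s['tcp_rot'])
    if yaw is not None:
        G=Ro.from_euler('xyz',[np.pi,0,yaw]); 
    for w,n in wps:
        w=np.array(w,float); st=(w-p)/n
        for k in range(n):
            sh=R.inv().apply(st)/.25; t=np.zeros(3)
            if yaw is not None:
                rv=(R.inv()*G).as_rotvec(); a=np.linalg.norm(rv); rv*=min(1,.17/max(a,1e-9)); t=rv/(np.pi/4); R=R*Ro.from_rotvec(rv)
            p=p+st; print(*[f'{v:.3f}' for v in np.r_[sh,t]],sep=', ',end='   |'); print(p.round(3))
E
python3 - <<'E'
from h import *
plan([((.45,-.3,.215),8),((.489,.163,.215),10)],yaw=-.2025)
E
```

```text
0.138, -0.080, -0.005, -0.001, 0.000, 0.216   |[ 0.292 -0.53   0.206]
0.123, -0.102, -0.005, -0.001, 0.000, 0.216   |[ 0.315 -0.497  0.207]
0.104, -0.121, -0.005, -0.001, 0.000, 0.216   |[ 0.337 -0.464  0.208]
0.082, -0.137, -0.005, -0.000, 0.000, 0.178   |[ 0.36  -0.432  0.21 ]
0.062, -0.147, -0.005, 0.000, 0.000, -0.000   |[ 0.382 -0.399  0.211]
0.062, -0.147, -0.005, -0.000, 0.000, 0.000   |[ 0.405 -0.366  0.212]
0.062, -0.147, -0.005, 0.000, 0.000, 0.000   |[ 0.427 -0.333  0.214]
0.062, -0.147, -0.005, -0.000, -0.000, -0.000   |[ 0.45  -0.3    0.215]
-0.022, -0.185, -0.000, -0.000, -0.000, -0.000   |[ 0.454 -0.254  0.215]
-0.022, -0.185, -0.000, -0.000, -0.000, -0.000   |[ 0.458 -0.207  0.215]
-0.022, -0.185, -0.000, -0.000, -0.000, -0.000   |[ 0.462 -0.161  0.215]
-0.022, -0.185, -0.000, -0.000, -0.000, -0.000   |[ 0.466 -0.115  0.215]
-0.022, -0.185, -0.000, -0.000, -0.000, -0.000   |[ 0.469 -0.068  0.215]
-0.022, -0.185, -0.000, -0.000, -0.000, -0.000   |[ 0.473 -0.022  0.215]
-0.022, -0.185, -0.000, -0.000, -0.000, -0.000   |[0.477 0.024 0.215]
-0.022, -0.185, -0.000, -0.000, -0.000, -0.000   |[0.481 0.07  0.215]
-0.022, -0.185, -0.000, -0.000, -0.000, -0.000   |[0.485 0.117 0.215]
-0.022, -0.185, -0.000, -0.000, -0.000, -0.000   |[0.489 0.163 0.215]
```

Call:
drive_tool(
  motion=[0.138,-0.08,-0.005,0,0,0.216,0.123,-0.102,-0.005,0,0,0.216,0.104,-0.121,-0.005,0,0,0.216,0.082,-0.137,-0.005,0,0,0.178,0.062,-0.147,-0.005,0,0,0],
  gripper=-1,
)

```text
clock: 0.72
tool_pos: [0.3834, -0.3977, 0.2111]
tcp_rot: [-3.141, 0.001, -0.203]
force: [-0.2, -0.0, 0.2]
finger_gap: 0.46
grip_force: 0.0
```

Call:
drive_tool(
  motion=[0.062,-0.147,-0.005,0,0,0,0.062,-0.147,-0.005,0,0,0,0.062,-0.147,-0.005,0,0,0,-0.022,-0.185,0,0,0,0,-0.022,-0.185,0,0,0,0],
)

```text
clock: 1.35
tool_pos: [0.4584, -0.206, 0.2148]
tcp_rot: [-3.141, 0.0, -0.202]
force: [0.5, 0.7, 0.2]
finger_gap: 0.006
grip_force: 0.0
```

Call:
drive_tool(
  motion=[-0.022,-0.185,0,0,0,0,-0.022,-0.185,0,0,0,0,-0.022,-0.185,0,0,0,0,-0.022,-0.185,0,0,0,0,-0.022,-0.185,0,0,0,0],
)

```text
clock: 1.98
tool_pos: [0.4776, 0.026, 0.215]
tcp_rot: [3.141, 0.0, -0.202]
force: [0.6, -0.5, 0.5]
finger_gap: 0.002
grip_force: 0.0
```

Call:
drive_tool(
  motion=[-0.022,-0.185,0,0,0,0,-0.022,-0.185,0,0,0,0,-0.02,-0.178,0,0,0,0,0,0,0.12,0,0,0,0,0,0.12,0,0,0],
)

```text
clock: 2.6
tool_pos: [0.4895, 0.1629, 0.1543]
tcp_rot: [-3.141, -0.0, -0.2]
force: [-0.9, -0.6, 0.1]
finger_gap: 0.005
grip_force: 0.0
```

Run:
```python
from h import *
print(ctrl.observe()['tool_pos'],ctrl.observe()['force'])
p,d=ctrl.camera('top');q,_=ctrl.camera('scene')
a=cv2.resize(p[100:270,130:330],(400,340),interpolation=cv2.INTER_CUBIC);b=cv2.resize(q[150:320,300:500],(400,340),interpolation=cv2.INTER_CUBIC)
cv2.imwrite('pics/push.png',np.hstack([a,b])[:,:,::-1])
```

```text
[0.4894945  0.16291436 0.15430874] [-0.88579227 -0.58564146  0.12864548]
```

View pics/push.png

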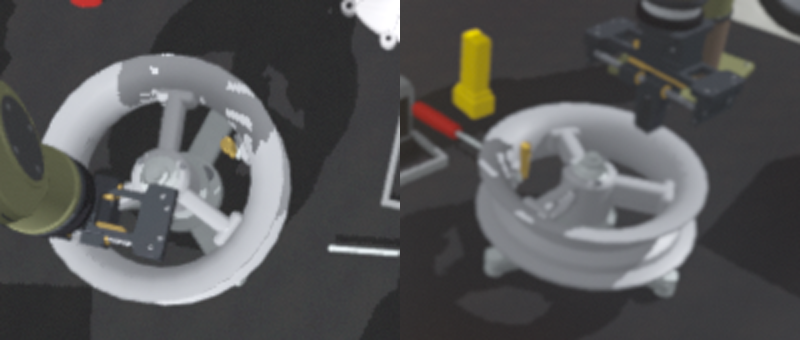

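Run:
```python
from h import *
c=np.array([.5427,.1227]); p=ctrl.observe()['tool_pos']; ph=np.arctan2(*(p[:2]-c)[::-1]); r=np.hypot(*(p[:2]-c)); print(ph,r)
w=[((*p[:2],.111),2)]
for o in [.6,.6,1.,1.4,1.8,2.2,2.2]:
    ph-=o*.125; w.append(((*(c+.067*np.array([np.cos(ph),np.sin(ph)])),.111),1))
ph-=.08; e=c+.067*np.array([np.cos(ph),np.sin(ph)]); w+=[((*e,.136),1),((*e,.19),1),((.579,-.187,.23),7)]
plan(w)
```

```text
2.534496241685418 0.0677164829040737
0.000, -0.000, 0.083, 0.000, 0.000, 0.000   |[0.487 0.161 0.132]
0.000, -0.000, 0.083, 0.000, 0.000, 0.000   |[0.487 0.161 0.111]
0.011, -0.017, -0.000, 0.000, 0.000, 0.000   |[0.491 0.165 0.111]
0.010, -0.017, -0.000, 0.000, 0.000, 0.000   |[0.494 0.169 0.111]
0.019, -0.027, -0.000, 0.000, 0.000, 0.000   |[0.5   0.174 0.111]
0.033, -0.034, -0.000, 0.000, 0.000, 0.000   |[0.51  0.181 0.111]
0.050, -0.034, -0.000, 0.000, 0.000, 0.000   |[0.524 0.187 0.111]
0.069, -0.025, -0.000, 0.000, 0.000, 0.000   |[0.542 0.19  0.111]
0.073, -0.006, -0.000, 0.000, 0.000, 0.000   |[0.56  0.187 0.111]
0.021, 0.003, -0.100, 0.000, 0.000, 0.000   |[0.565 0.186 0.136]
-0.001, 0.001, -0.216, 0.000, 0.000, 0.000   |[0.565 0.186 0.19 ]
0.050, 0.207, -0.022, 0.000, 0.000, 0.000   |[0.567 0.133 0.196]
0.050, 0.207, -0.022, 0.000, 0.000, 0.000   |[0.569 0.079 0.201]
0.050, 0.207, -0.022, 0.000, 0.000, 0.000   |[0.571 0.026 0.207]
0.050, 0.207, -0.022, 0.000, 0.000, 0.000   |[ 0.573 -0.027  0.213]
0.050, 0.207, -0.022, 0.000, 0.000, 0.000   |[ 0.575 -0.08   0.219]
0.050, 0.207, -0.022, 0.000, 0.000, 0.000   |[ 0.577 -0.134  0.224]
0.050, 0.207, -0.022, 0.000, 0.000, 0.000   |[ 0.579 -0.187  0.23 ]
```

Call:
drive_tool(
  motion=[0,0,0.085,0,0,0,0,0,0.085,0,0,0,0.011,-0.017,0,0,0,0,0.011,-0.017,0,0,0,0,0.02,-0.027,0,0,0,0],
)

```text
clock: 3.32
tool_pos: [0.504, 0.1753, 0.1137]
tcp_rot: [-3.141, -0.002, -0.202]
force: [0.2, 0.1, 0.1]
finger_gap: 0.003
grip_force: 0.0
```

Call:
drive_tool(
  motion=[0.033,-0.034,0,0,0,0,0.05,-0.034,0,0,0,0,0.069,-0.025,0,0,0,0,0.073,-0.006,0,0,0,0,0.021,0.003,-0.1,0,0,0],
)

```text
clock: 3.95
tool_pos: [0.5685, 0.1858, 0.1367]
tcp_rot: [3.14, 0.002, -0.202]
force: [0.2, -1.3, -0.5]
finger_gap: 0.002
grip_force: 0.0
```

Call:
drive_tool(
  motion=[0,0,-0.22,0,0,0,0.05,0.207,-0.02,0,0,0,0.05,0.207,-0.02,0,0,0,0.05,0.207,-0.02,0,0,0],
  gripper=1,
)

```text
clock: 4.45
tool_pos: [0.5744, 0.0251, 0.2084]
tcp_rot: [-3.141, -0.001, -0.201]
force: [0.6, -1.0, -1.1]
finger_gap: 0.435
grip_force: 0.0
```

```bash
cat >> h.py <<'E'
import json,os
CT=np.array([.5427,.1227])
def wheel():
    t=ctrl.observe()['clock']; p,d=ctrl.camera('top'); C=cloud('top',d)[110:270,135:295]; 
    q=C[...,:2]-CT; r=np.hypot(q[...,0],q[...,1]); z=C[...,2]
    m=(r>.05)&(r<.08)&(z>.118)&(z<.135); a=np.arctan2(q[...,1],q[...,0])[m]
    k=np.mean(np.exp(3j*a)) if m.sum() else 0
    c=p[110:270,135:295].astype(int); b=(c[...,0]-c[...,2]>60)&(r<.105)&(r>.065)&(z>.135)&(z<.158)
    va=np.angle(np.mean(np.exp(1j*np.arctan2(q[...,1],q[...,0])[b]))) if b.sum()>3 else np.nan
    row=[float(t),float(np.angle(k)/3),float(abs(k)),int(m.sum()),float(va),int(b.sum())]
    open('log.txt','a').write(json.dumps(row)+'\n'); return row
E
python3 - <<'E'
from h import *
for _ in range(4): print(np.round(wheel(),3))
s=ctrl.observe();print(s['tool_pos'])
plan([((.579,-.187,.23),4),((.579,-.187,.102),4)],yaw=-.2025)
E
```

```text
[  4.45   -0.125   0.945 119.     -1.181  34.   ]
[  4.5    -0.127   0.946 120.     -1.169  38.   ]
[  4.55   -0.128   0.946 120.     -1.172  39.   ]
[  4.6    -0.126   0.946 118.     -1.177  35.   ]
[0.57430617 0.02523486 0.20812265]
0.048, 0.207, -0.022, -0.000, -0.001, -0.003   |[ 0.575 -0.028  0.214]
0.047, 0.207, -0.022, -0.000, 0.000, -0.000   |[ 0.577 -0.081  0.219]
0.047, 0.207, -0.022, -0.000, -0.000, -0.000   |[ 0.578 -0.134  0.225]
0.047, 0.207, -0.022, -0.000, -0.000, -0.000   |[ 0.579 -0.187  0.23 ]
0.000, -0.000, 0.128, -0.000, -0.000, -0.000   |[ 0.579 -0.187  0.198]
0.000, -0.000, 0.128, -0.000, -0.000, -0.000   |[ 0.579 -0.187  0.166]
0.000, -0.000, 0.128, -0.000, -0.000, -0.000   |[ 0.579 -0.187  0.134]
0.000, -0.000, 0.128, -0.000, -0.000, -0.000   |[ 0.579 -0.187  0.102]
```

Run:
```python
from h import *
def proj(n,P):
    i=ctrl.camera_info(n);K=np.array([[i['fx'],0,i['cx']],[0,i['fy'],i['cy']],[0,0,1.]]);E=np.linalg.inv(i['extrinsics']);q=E[:3,:3]@np.array(P)+E[:3,3];q=q*[1,-1,-1]
    return cv2.projectPoints(q.reshape(1,1,3),np.zeros(3),np.zeros(3),K,np.array(i['distortion']))[0].ravel()
print('scene crop',(proj('scene',(.489,.163,.154))-[300,150])*2+[400,0], 'spoke',(proj('scene',(.516,.184,.127))-[300,150])*2+[400,0])
print('top crop',(proj('top',(.489,.163,.154))-[130,100])*2)
f=np.load('top0.npz');C=cloud('top',f['d'])[110:270,135:295];q=C[...,:2]-CT;r=np.hypot(q[...,0],q[...,1]);a=np.degrees(np.arctan2(q[...,1],q[...,0]))
for A in(113,-7,-127):
    m=(abs(r-.067)<.01)&(abs(a-A)<12); print(A,np.round(np.percentile(C[m][:,2],[5,30,60,80,95]),3))
p,d=ctrl.camera('scene'); cv2.imwrite('pics/s2.png',cv2.resize(p[130:330,270:510],(720,600),interpolation=cv2.INTER_CUBIC)[:,:,::-1])
```

```text
scene crop [640.9505986  148.61520519] spoke [641.44043989 182.3507774 ]
top crop [116.53577382 220.59496314]
113 [-0.003  0.001  0.123  0.127  0.129]
-7 [-0.001  0.024  0.124  0.126  0.128]
-127 [0.121 0.124 0.126 0.127 0.129]
```

View pics/s2.png

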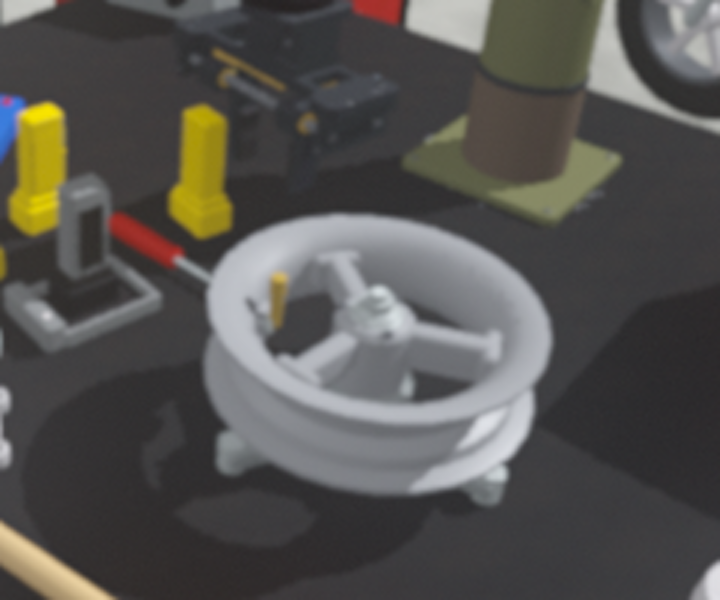

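```bash
cat >> h.py <<'E'
def proj(n,P):
    i=ctrl.camera_info(n);K=np.array([[i['fx'],0,i['cx']],[0,i['fy'],i['cy']],[0,0,1.]]);E=np.linalg.inv(i['extrinsics']);q=np.atleast_2d(P)@E[:3,:3].T+E[:3,3];q=q*[1,-1,-1]
    return cv2.projectPoints(q.reshape(-1,1,3),np.zeros(3),np.zeros(3),K,np.array(i['distortion']))[0].reshape(-1,2)
E
python3 - <<'E'
from h import *
s=ctrl.observe(); print(s['clock'],s['tool_pos'],s['tcp_rot'],s['finger_gap'])
R=Ro.from_euler('xyz',s['tcp_rot']).as_matrix(); t=s['tool_pos']
p,d=ctrl.camera('scene'); C=cloud('scene',d)
h=.044*s['finger_gap']
P=[t,t+R[:,1]*h,t-R[:,1]*h]
px=proj('scene',P); print(px, (px-[270,130])*3)
# cloud around gripper
T=(C-t)@R  # tool coordinates
m=(np.abs(T[...,0])<.1)&(np.abs(T[...,1])<.13)&(T[...,2]<.08)&(T[...,2]>-.12)&(C[...,2]>.16)
print(m.sum())
for lo in np.arange(-.12,.08,.01):
    k=m&(T[...,2]>=lo)&(T[...,2]<lo+.01); 
    if k.sum()>3: print(round(lo,2),k.sum(),T[k].min(0).round(3),T[k].max(0).round(3))
b=cv2.resize(p[120:240,280:440],(800,600),interpolation=cv2.INTER_CUBIC)
for x in px: cv2.circle(b,tuple(int(v) for v in (x-[280,120])*5),4,(255,0,0),-1)
cv2.imwrite('pics/s3.png',b[:,:,::-1])
E
```

```text
4.7 [0.57408656 0.02713226 0.2078775 ] [-3.14058196e+00 -4.19050282e-04 -2.01690224e-01] 0.6625195011754706
[[358.77298306 199.15352598]
 [351.20347073 194.12459275]
 [366.66057594 204.39613563]] [[266.31894919 207.46057794]
 [243.61041218 192.37377824]
 [289.98172781 223.1884069 ]]
912
-0.12 300 [-0.033 -0.088 -0.12 ] [ 0.035  0.083 -0.11 ]
-0.11 206 [-0.034 -0.088 -0.11 ] [ 0.035  0.082 -0.1  ]
-0.1 43 [-0.032 -0.087 -0.1  ] [ 0.033  0.078 -0.09 ]
-0.09 45 [-0.01  -0.049 -0.09 ] [ 0.01   0.044 -0.08 ]
-0.08 76 [-0.012 -0.05  -0.08 ] [ 0.011  0.043 -0.07 ]
-0.07 66 [-0.011 -0.048 -0.07 ] [ 0.01   0.043 -0.06 ]
-0.06 74 [-0.012 -0.047 -0.06 ] [ 0.01   0.042 -0.05 ]
-0.05 71 [-0.012 -0.046 -0.05 ] [ 0.011  0.04  -0.04 ]
-0.04 31 [-0.007 -0.045 -0.04 ] [ 0.009  0.04  -0.033]
```

View pics/s3.png

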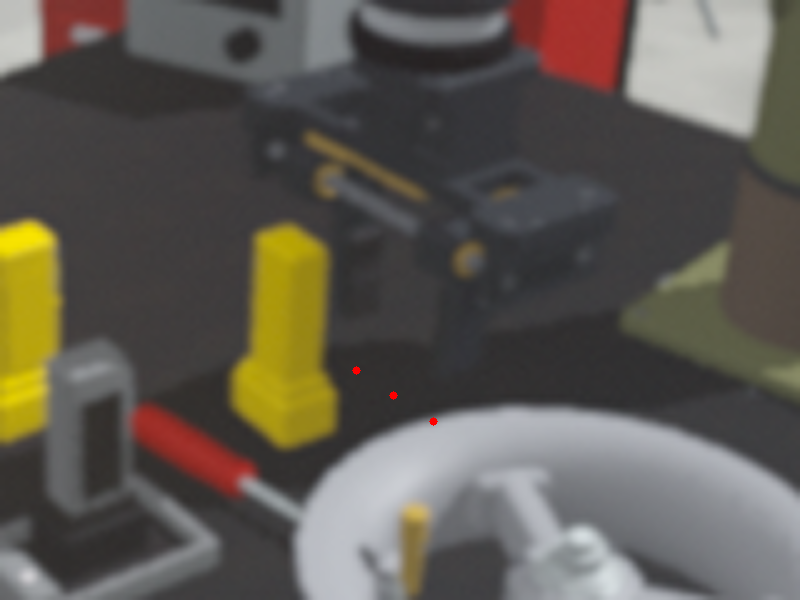

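The fingertips in the scene depth sit about 33 mm above the reported TCP, and the gripper body shows the same offset. That explains why the push passed over the spoke. I'll go back, check the offset near the wheel, and push lower.

Run:
```python
from h import *
plan([((.488,.163,.18),5),((.488,.163,.14),2)],yaw=-.2025)
```

```text
-0.089, -0.092, 0.022, -0.002, 0.000, 0.003   |[0.557 0.055 0.202]
-0.089, -0.092, 0.022, 0.000, -0.000, -0.000   |[0.54  0.082 0.197]
-0.089, -0.092, 0.022, -0.000, -0.000, -0.000   |[0.522 0.109 0.191]
-0.089, -0.092, 0.022, 0.000, 0.000, 0.000   |[0.505 0.136 0.186]
-0.089, -0.092, 0.022, -0.000, -0.000, -0.000   |[0.488 0.163 0.18 ]
-0.000, 0.000, 0.080, -0.000, -0.000, -0.000   |[0.488 0.163 0.16 ]
-0.000, 0.000, 0.080, -0.000, -0.000, -0.000   |[0.488 0.163 0.14 ]
```

Call:
drive_tool(
  motion=[-0.089,-0.092,0.022,0,0,0,-0.089,-0.092,0.022,0,0,0,-0.089,-0.092,0.022,0,0,0,-0.089,-0.092,0.022,0,0,0,-0.089,-0.092,0.022,0,0,0],
  gripper=-1,
)

```text
clock: 5.38
tool_pos: [0.4866, 0.1644, 0.1799]
tcp_rot: [-3.141, 0.0, -0.198]
force: [-0.3, 0.2, 0.5]
finger_gap: 0.187
grip_force: 0.0
```

Call:
drive_tool(
  motion=[0,0,0.07,0,0,0,0,0,0.07,0,0,0],
)

```text
clock: 5.62
tool_pos: [0.4871, 0.1642, 0.1447]
tcp_rot: [-3.14, 0.0, -0.197]
force: [0.6, -0.4, -0.1]
finger_gap: 0.002
grip_force: 0.0
```

```bash
cat >> h.py <<'E'
def tipcheck():
    s=ctrl.observe(); R=Ro.from_euler('xyz',s['tcp_rot']).as_matrix(); t=s['tool_pos']; print(s['clock'],t,s['tcp_rot'])
    p,d=ctrl.camera('scene'); C=cloud('scene',d); T=(C-t)@R; dark=p.max(2)<95
    for lo in np.arange(-.1,.02,.01):
        k=(np.abs(T[...,0])<.05)&(np.abs(T[...,1])<.1)&(T[...,2]>=lo)&(T[...,2]<lo+.01)&dark
        if k.sum()>2: print(round(lo,2),k.sum(),T[k].min(0).round(3),T[k].max(0).round(3))
    return p
E
python3 - <<'E'
from h import *
tipcheck()
E
```

```text
5.625 [0.48710218 0.16424562 0.14468008] [-3.14035898e+00  6.69233927e-05 -1.96988831e-01]
-0.1 31 [-0.026 -0.087 -0.1  ] [ 0.032  0.079 -0.092]
-0.09 28 [-0.001 -0.02  -0.089] [ 0.012  0.016 -0.081]
-0.08 67 [-0.011 -0.02  -0.08 ] [ 0.012  0.017 -0.07 ]
-0.07 53 [-0.01  -0.018 -0.07 ] [ 0.011  0.016 -0.06 ]
-0.06 52 [-0.009 -0.018 -0.06 ] [ 0.011  0.012 -0.05 ]
-0.05 39 [-0.009 -0.017 -0.05 ] [ 0.012  0.01  -0.04 ]
-0.04 8 [ 0.007 -0.012 -0.04 ] [ 0.011  0.007 -0.035]
```

Same offset of about 33 mm here, with the sides centred. The tip is therefore at 0.178 and I descend 67 mm, then push.

Call:
drive_tool(
  motion=[0,0,0.134,0,0,0,0,0,0.134,0,0,0,0.011,-0.017,0,0,0,0,0.011,-0.017,0,0,0,0,0.02,-0.027,0,0,0,0],
)

```text
clock: 6.3
tool_pos: [0.5015, 0.1745, 0.0793]
tcp_rot: [-3.141, -0.001, -0.202]
force: [-0.4, 0.1, 0.3]
finger_gap: 0.004
grip_force: 0.1
```

Call:
drive_tool(
  motion=[0.033,-0.034,0,0,0,0,0.05,-0.034,0,0,0,0,0.069,-0.025,0,0,0,0,0.073,-0.006,0,0,0,0,0.021,0.003,-0.1,0,0,0],
)

```text
clock: 6.92
tool_pos: [0.5673, 0.1856, 0.1028]
tcp_rot: [3.141, 0.0, -0.202]
force: [-0.2, 0.2, -0.5]
finger_gap: 0.006
grip_force: 0.0
```

Call:
drive_tool(
  motion=[0,0,-0.22,0,0,0,0.05,0.207,-0.02,0,0,0,0.05,0.207,-0.02,0,0,0,0.05,0.207,-0.02,0,0,0],
  gripper=1,
)

```text
clock: 7.42
tool_pos: [0.5732, 0.0246, 0.1745]
tcp_rot: [-3.141, -0.003, -0.201]
force: [0.4, -1.2, -0.2]
finger_gap: 0.439
grip_force: 0.0
```

Run:
```python
from h import *
for _ in range(4): print(np.round(wheel(),3))
print(ctrl.observe()['tool_pos'])
plan([((.579,-.187,.185),4),((.579,-.187,.069),4)],yaw=-.2025)
```

```text
[ 7.425 -0.908  0.949 91.       nan  0.   ]
[  7.475   1.005   0.968 102.        nan   0.   ]
[  7.525   0.873   0.96  120.        nan   0.   ]
[  7.575   0.737   0.963 117.        nan   0.   ]
[0.5729848  0.02473384 0.17404604]
0.049, 0.206, -0.011, -0.001, -0.003, -0.003   |[ 0.574 -0.028  0.177]
0.048, 0.206, -0.011, -0.000, -0.000, -0.000   |[ 0.576 -0.081  0.18 ]
0.048, 0.206, -0.011, -0.000, 0.000, 0.000   |[ 0.577 -0.134  0.182]
0.048, 0.206, -0.011, 0.000, 0.000, 0.000   |[ 0.579 -0.187  0.185]
0.000, -0.000, 0.116, -0.000, -0.000, -0.000   |[ 0.579 -0.187  0.156]
0.000, -0.000, 0.116, -0.000, -0.000, -0.000   |[ 0.579 -0.187  0.127]
0.000, -0.000, 0.116, -0.000, -0.000, -0.000   |[ 0.579 -0.187  0.098]
0.000, -0.000, 0.116, -0.000, -0.000, -0.000   |[ 0.579 -0.187  0.069]
```

Call:
drive_tool(
  motion=[0.049,0.206,-0.011,0,0,0,0.049,0.206,-0.011,0,0,0,0.049,0.206,-0.011,0,0,0,0.049,0.206,-0.011,0,0,0,0,0,0.05,0,0,0],
)

```text
clock: 8.25
tool_pos: [0.5798, -0.1909, 0.1728]
tcp_rot: [3.138, -0.005, -0.208]
force: [0.1, -0.1, 0.0]
finger_gap: 0.998
grip_force: 0.0
```

Call:
drive_tool(
  motion=[0,0,0.09,0,0,0,0,0,0.12,0,0,0,0,0,0.12,0,0,0,0,0,0.084,0,0,0],
)

```text
clock: 8.75
tool_pos: [0.5791, -0.1821, 0.0665]
tcp_rot: [-3.139, 0.001, -0.198]
force: [0.4, 0.1, 0.1]
finger_gap: 0.997
grip_force: 0.0
```

Call:
drive_tool(
  motion=[0,0,0,0,0,0,0,0,0,0,0,0,0,0,0,0,0,0,0,0,0,0,0,0],
  gripper=-1,
)

```text
clock: 9.25
tool_pos: [0.579, -0.186, 0.069]
tcp_rot: [3.142, -0.002, -0.202]
force: [-0.3, -0.4, 0.7]
finger_gap: 0.572
grip_force: 0.0
```

Run:
```python
from h import *
s=ctrl.observe(); print(s)
for _ in range(2): print(np.round(wheel(),3))
for n,(u,v,k) in {'scene':(295,215,3),}.items():
    p,d=ctrl.camera(n); cv2.imwrite('pics/g.png',cv2.resize(p[v-80:v+60,u-90:u+90],(720,560),interpolation=cv2.INTER_CUBIC)[:,:,::-1])
```

```text
{'clock': 9.25, 'qpos': array([ 0.23382333,  0.84637657,  0.00224293,  1.73279606, -0.00314586,
        0.56086032, -1.53473313]), 'joint_vel': array([ 0.00457754,  0.00400425,  0.00041379,  0.00190579,  0.00058126,
       -0.00016553,  0.00059631]), 'joint_efforts': array([-1.45086679e-01, -5.46406281e+01,  1.43333439e+00, -1.06764024e+01,
       -7.84102769e-03, -8.12586746e-02, -1.02108716e-03]), 'tool_pos': array([ 0.57896014, -0.1860227 ,  0.06896403]), 'tcp_rot': array([ 3.14153409e+00, -1.56209424e-03, -2.01907773e-01]), 'force': array([-0.33148636, -0.44976581,  0.74191664]), 'wrist_torque': array([0.03857306, 0.00976043, 0.04585873]), 'grip_force': 0.0, 'finger_gap': 0.5716404721778213}
[  9.25    0.413   0.961 351.     -2.735  41.   ]
[ 9.300e+00  2.820e-01  9.610e-01  3.560e+02 -2.861e+00  3.800e+01]
```

View pics/g.png

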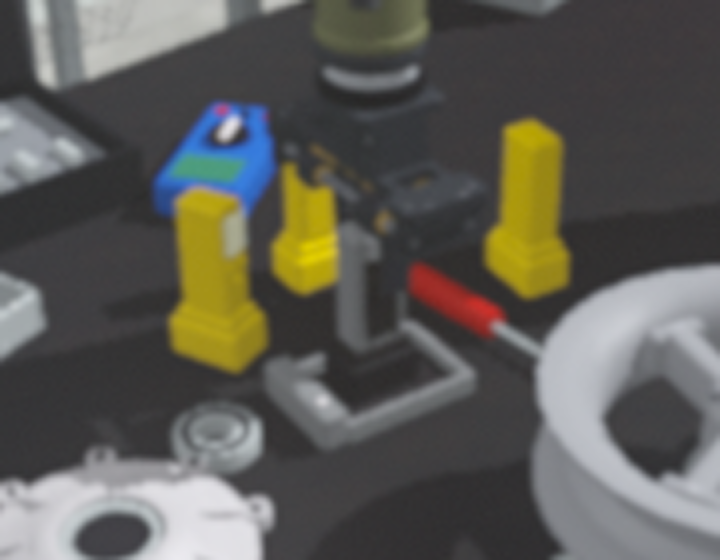

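Call:
drive_tool(
  motion=[0,0,0,0,0,0,0,0,0,0,0,0,0,0,0,0,0,0,0,0,0,0,0,0,0,0,-0.04,0,0,0],
)

```text
clock: 10.02
tool_pos: [0.5773, -0.1856, 0.0775]
tcp_rot: [-3.141, 0.003, -0.202]
force: [0.3, -0.4, -2.1]
finger_gap: 0.339
grip_force: 30.0
```

Call:
drive_tool(
  motion=[0,0,-0.1,0,0,0,0,0,-0.15,0,0,0,0,0,-0.15,0,0,0,0,0,-0.13,0,0,0,0,0,-0.087,0,0,0],
)

```text
clock: 10.65
tool_pos: [0.5786, -0.186, 0.2344]
tcp_rot: [3.141, -0.002, -0.202]
force: [-0.2, -0.2, -2.0]
finger_gap: 0.342
grip_force: 30.0
```

Run:
```python
from h import *
for _ in range(3): print(np.round(wheel(),3))
s=ctrl.observe(); print(s['tool_pos'],s['finger_gap'],s['grip_force'],s['force'])
R=Ro.from_euler('xyz',s['tcp_rot']).as_matrix(); t=s['tool_pos']
p,d=ctrl.camera('scene'); C=cloud('scene',d); Q=C[140:300,180:340].reshape(-1,3)
m=(np.hypot(*(Q[:,:2]-t[:2]).T)<.06)&(Q[:,2]>.12); q=(Q[m]-t)@R
print(m.sum())
for lo in np.arange(-.1,.12,.01):
    k=(q[:,2]>=lo)&(q[:,2]<lo+.01)
    if k.sum()>2: print(round(lo,2),k.sum(),q[k].min(0).round(3),q[k].max(0).round(3))
```

```text
[ 1.065e+01 -9.360e-01  9.330e-01  3.460e+02  1.010e-01  3.900e+01]
[ 1.07e+01  1.04e+00  9.33e-01  3.55e+02 -1.80e-02  4.20e+01]
[ 1.075e+01  9.220e-01  9.400e-01  3.510e+02 -1.440e-01  4.300e+01]
[ 0.57877365 -0.18606172  0.23331274] 0.33529970585230895 29.98465010896325 [-0.26928518  0.81760941 -2.54470705]
949
-0.09 7 [ 0.002 -0.034 -0.084] [ 0.009 -0.024 -0.081]
-0.08 57 [-0.004 -0.035 -0.08 ] [ 0.026  0.006 -0.07 ]
-0.07 67 [-0.013 -0.036 -0.07 ] [ 0.026  0.007 -0.06 ]
-0.06 61 [-0.01  -0.034 -0.06 ] [ 0.024  0.008 -0.05 ]
-0.05 65 [-0.012 -0.032 -0.05 ] [ 0.025  0.009 -0.04 ]
-0.04 49 [-0.01  -0.031 -0.04 ] [ 0.024  0.01  -0.03 ]
-0.03 57 [-0.021 -0.02  -0.03 ] [ 0.025  0.01  -0.02 ]
-0.02 58 [-0.016 -0.02  -0.02 ] [ 0.025  0.008 -0.01 ]
-0.01 57 [-0.016 -0.021 -0.01 ] [ 0.024  0.011 -0.   ]
-0.0 60 [-0.017 -0.02   0.   ] [0.025 0.013 0.01 ]
0.01 65 [-0.021 -0.02   0.01 ] [0.028 0.014 0.02 ]
0.02 97 [-0.029 -0.024  0.02 ] [0.033 0.017 0.03 ]
0.03 91 [-0.025 -0.026  0.03 ] [0.035 0.018 0.04 ]
0.04 80 [-0.026 -0.026  0.04 ] [0.035 0.021 0.05 ]
0.05 76 [-0.026 -0.025  0.05 ] [0.034 0.02  0.06 ]
```

```bash
cat >> h.py <<'E'
from scipy.optimize import least_squares
from scipy.integrate import solve_ivp
OFF=np.array([.002,-.002]) # reader centre in tool xy
def fit(tmin):
    L=np.array([json.loads(l) for l in open('log.txt')]); L=L[(L[:,0]>=tmin)&(L[:,3]>60)&(L[:,2]>.85)]; t0=9.25
    def th(x,t):
        t=np.asarray(t,float); # w' = s*(.042+.0263 w)
        a,b=.042*x[2],.0263*x[2]; tau=t-t0; W=(x[1]+a/b)
        return x[0]-(W*(1-np.exp(-b*tau))/b-a/b*tau)
    w=lambda x,t: (x[1]+.042/.0263)*np.exp(-.0263*x[2]*(t-t0))-.042/.0263
    res=lambda x:np.r_[np.angle(np.exp(3j*(th(x,L[:,0])-L[:,1]+np.pi/3)))/3,(x[2]-1)*.02]
    best=min((least_squares(res,[-2.735,w0,1.]) for w0 in np.arange(2.3,2.9,.1)),key=lambda r:r.cost)
    print('fit',best.x.round(3),'rms',np.sqrt(np.mean(best.fun**2)).round(4))
    return lambda t:th(best.x,t), lambda t:w(best.x,t)
def track(TH,n0,n):
    s=ctrl.observe(); t=s['clock']; R=Ro.from_euler('xyz',[np.pi,0,-.2025]); p=np.array(s['tool_pos'])
    def at(k):
        a=TH(t+.125*k); return np.r_[CT+.085*np.array([np.cos(a),np.sin(a)]),p[2]]-np.r_[R.apply([*OFF,0])[:2],0]
    P=[p+(at(n0)-p)*k/n0 for k in range(1,n0)]+[at(k) for k in range(n0,n+1)]; q=p
    for k,x in enumerate(P):
        v=R.inv().apply(x-q)/.25; q=x; a=(TH(t+.125*(k+1))+np.pi)%(2*np.pi)-np.pi
        print(k+1,*[f'{c:.3f}' for c in v],f' {np.degrees(a):.0f}',x[:2].round(3))
E
python3 - <<'E'
from h import *
TH,W=fit(7.45); t=ctrl.observe()['clock']; print(t,W(t),np.degrees((TH(t+.125*np.arange(1,22))+np.pi)%(2*np.pi)-np.pi).round(0))
L=[json.loads(l) for l in open('log.txt')]
for r in L:
    if r[0]>9: print(r[0],round(float(np.angle(np.exp(1j*(TH(r[0])-r[4])))),3))
track(TH,8,18)
E
```

```text
fit [-2.729  2.563  1.369] rms 0.0043
10.85 2.329816237229849 [ -37.  -54.  -70.  -86. -102. -118. -134. -150. -166.  179.  163.  148.
  133.  118.  103.   88.   74.   59.   45.   30.   16.]
9.25 0.006
9.3 0.004
10.65 0.009
10.7 0.011
10.75 0.019
1 -0.081 -0.118 -0.000  -37 [ 0.564 -0.153]
2 -0.081 -0.118 -0.000  -54 [ 0.55 -0.12]
3 -0.081 -0.118 -0.000  -70 [ 0.536 -0.087]
4 -0.081 -0.118 -0.000  -86 [ 0.522 -0.054]
5 -0.081 -0.118 -0.000  -102 [ 0.508 -0.02 ]
6 -0.081 -0.118 -0.000  -118 [0.495 0.013]
7 -0.081 -0.118 -0.000  -134 [0.481 0.046]
8 -0.081 -0.118 -0.000  -150 [0.467 0.079]
9 -0.051 -0.077 -0.000  -166 [0.458 0.1  ]
10 -0.029 -0.087 -0.000  179 [0.455 0.123]
11 -0.004 -0.091 -0.000  163 [0.459 0.145]
12 0.020 -0.088 -0.000  148 [0.468 0.166]
13 0.042 -0.079 -0.000  133 [0.482 0.183]
14 0.061 -0.065 -0.000  118 [0.5   0.196]
15 0.075 -0.047 -0.000  103 [0.521 0.204]
16 0.084 -0.026 -0.000  88 [0.543 0.206]
17 0.087 -0.004 -0.000  74 [0.564 0.203]
18 0.084 0.018 0.000  59 [0.584 0.194]
```

Call:
drive_tool(
  motion=[-0.081,-0.118,0,0,0,0,-0.081,-0.118,0,0,0,0,-0.081,-0.118,0,0,0,0,-0.081,-0.118,0,0,0,0,-0.081,-0.118,0,0,0,0],
)

```text
clock: 11.48
tool_pos: [0.5071, -0.0201, 0.231]
tcp_rot: [3.141, 0.003, -0.202]
force: [0.3, -0.1, -0.8]
finger_gap: 0.34
grip_force: 30.0
```

Call:
drive_tool(
  motion=[-0.081,-0.118,0,0,0,0,-0.081,-0.118,0,0,0,0,-0.081,-0.118,0,0,0,0,-0.051,-0.077,0,0,0,0,-0.029,-0.087,0,0,0,0],
)

```text
clock: 12.1
tool_pos: [0.4538, 0.1223, 0.2311]
tcp_rot: [3.14, 0.003, -0.201]
force: [0.5, 0.2, -2.4]
finger_gap: 0.338
grip_force: 30.0
```

Call:
drive_tool(
  motion=[-0.004,-0.091,0,0,0,0,0.02,-0.088,0,0,0,0,0.042,-0.079,0,0,0,0,0.061,-0.065,0,0,0,0,0.075,-0.047,0,0,0,0],
)

```text
clock: 12.72
tool_pos: [0.5208, 0.2035, 0.2308]
tcp_rot: [3.14, 0.003, -0.2]
force: [0.3, 0.2, -1.2]
finger_gap: 0.336
grip_force: 30.0
```

Run:
```python
from h import *
print(np.round(wheel(),3))
TH,W=fit(7.45); s=ctrl.observe(); t=s['clock']; a=TH(t); print(t,W(t),s['tool_pos'],s['tcp_rot'],CT+.085*np.array([np.cos(a),np.sin(a)]))
track(TH,1,33)
```

```text
[ 12.725   0.743   0.961 352.        nan   0.   ]
fit [-2.728  2.563  1.355] rms 0.0042
12.775 2.071812840427614 [0.52432159 0.20435449 0.23087404] [-3.14100492e+00 -1.04175994e-03 -2.01020031e-01] [0.53281771 0.20712358]
1 0.109 -0.026 -0.000  82 [0.552 0.205]
2 0.087 0.006 0.000  67 [0.573 0.2  ]
3 0.082 0.027 0.000  53 [0.592 0.189]
4 0.072 0.046 0.000  38 [0.607 0.174]
5 0.057 0.062 0.000  24 [0.618 0.156]
6 0.040 0.074 0.000  10 [0.624 0.136]
7 0.021 0.081 0.000  -4 [0.625 0.115]
8 0.000 0.083 0.000  -18 [0.621 0.094]
9 -0.019 0.080 0.000  -32 [0.612 0.076]
10 -0.038 0.072 0.000  -46 [0.599 0.06 ]
11 -0.053 0.061 0.000  -60 [0.583 0.048]
12 -0.065 0.046 0.000  -73 [0.565 0.04 ]
13 -0.074 0.029 0.000  -87 [0.546 0.036]
14 -0.078 0.012 0.000  -100 [0.526 0.037]
15 -0.078 -0.007 -0.000  -113 [0.507 0.043]
16 -0.074 -0.024 -0.000  -126 [0.49  0.052]
17 -0.066 -0.040 -0.000  -139 [0.476 0.065]
18 -0.055 -0.053 -0.000  -152 [0.465 0.081]
19 -0.041 -0.063 -0.000  -165 [0.458 0.099]
20 -0.026 -0.070 -0.000  -177 [0.455 0.117]
21 -0.010 -0.074 -0.000  170 [0.457 0.136]
22 0.006 -0.073 -0.000  158 [0.462 0.153]
23 0.021 -0.070 -0.000  145 [0.47  0.169]
24 0.035 -0.063 -0.000  133 [0.482 0.183]
25 0.047 -0.054 -0.000  121 [0.497 0.194]
26 0.057 -0.042 -0.000  109 [0.513 0.202]
27 0.064 -0.029 -0.000  97 [0.53  0.205]
28 0.068 -0.015 -0.000  85 [0.547 0.206]
29 0.069 -0.001 -0.000  74 [0.564 0.203]
30 0.068 0.013 0.000  62 [0.58  0.196]
31 0.063 0.026 0.000  50 [0.594 0.187]
32 0.056 0.037 0.000  39 [0.606 0.175]
33 0.047 0.047 0.000  28 [0.616 0.161]
```

Call:
drive_tool(
  motion=[0.109,-0.026,0,0,0,0,0.087,0.006,0,0,0,0,0.082,0.027,0,0,0,0,0.072,0.046,0,0,0,0,0.057,0.062,0,0,0,0],
)

```text
clock: 13.4
tool_pos: [0.6156, 0.153, 0.2315]
tcp_rot: [3.141, 0.001, -0.202]
force: [-0.7, -1.0, -1.7]
finger_gap: 0.336
grip_force: 30.0
```

Call:
drive_tool(
  motion=[0.04,0.074,0,0,0,0,0.021,0.081,0,0,0,0,0,0.083,0,0,0,0,-0.019,0.08,0,0,0,0,-0.038,0.072,0,0,0,0],
)

```text
clock: 14.02
tool_pos: [0.596, 0.057, 0.2325]
tcp_rot: [3.141, 0.0, -0.202]
force: [-0.1, -0.3, -2.1]
finger_gap: 0.34
grip_force: 30.0
```

Call:
drive_tool(
  motion=[-0.053,0.061,0,0,0,0,-0.065,0.046,0,0,0,0,-0.074,0.029,0,0,0,0,-0.078,0.012,0,0,0,0,-0.078,-0.007,0,0,0,0],
)

```text
clock: 14.65
tool_pos: [0.5031, 0.0406, 0.2327]
tcp_rot: [3.141, -0.0, -0.203]
force: [1.1, 1.3, -2.3]
finger_gap: 0.335
grip_force: 30.0
```

Run:
```python
from h import *
print(np.round(wheel(),3))
TH,W=fit(7.45); s=ctrl.observe(); t=s['clock']; a=TH(t); print(t,W(t),s['tool_pos'],CT+.085*np.array([np.cos(a),np.sin(a)]))
track(TH,1,20)
```

```text
[ 14.65   -0.925   0.964 164.        nan   0.   ]
fit [-2.728  2.563  1.356] rms 0.004
14.7 1.8283827301256486 [0.49998807 0.04178343 0.23251791] [0.5024749  0.04782049]
1 -0.074 -0.048 -0.000  -131 [0.484 0.057]
2 -0.062 -0.045 -0.000  -144 [0.471 0.071]
3 -0.050 -0.057 -0.000  -157 [0.462 0.088]
4 -0.036 -0.066 -0.000  -170 [0.457 0.106]
5 -0.020 -0.072 -0.000  178 [0.455 0.125]
6 -0.004 -0.074 -0.000  165 [0.458 0.143]
7 0.012 -0.072 -0.000  153 [0.465 0.16 ]
8 0.027 -0.068 -0.000  140 [0.475 0.175]
9 0.040 -0.060 -0.000  128 [0.488 0.188]
10 0.052 -0.050 -0.000  116 [0.503 0.197]
11 0.060 -0.037 -0.000  104 [0.519 0.204]
12 0.066 -0.024 -0.000  92 [0.537 0.206]
13 0.069 -0.010 -0.000  81 [0.554 0.205]
14 0.069 0.004 0.000  69 [0.571 0.2  ]
15 0.066 0.018 0.000  57 [0.586 0.193]
16 0.061 0.031 0.000  46 [0.599 0.182]
17 0.053 0.042 0.000  35 [0.61  0.169]
18 0.043 0.051 0.000  23 [0.618 0.155]
19 0.032 0.058 0.000  12 [0.623 0.139]
20 0.020 0.062 0.000  1 [0.625 0.123]
```

Tracking error is a few mm. I'll run 20 more rows, to about 17.2 s, which gives over 5 s of tracking in all.

Call:
drive_tool(
  motion=[-0.074,-0.048,0,0,0,0,-0.062,-0.045,0,0,0,0,-0.05,-0.057,0,0,0,0,-0.036,-0.066,0,0,0,0,-0.02,-0.072,0,0,0,0],
)

```text
clock: 15.32
tool_pos: [0.4592, 0.1248, 0.2325]
tcp_rot: [-3.142, -0.0, -0.201]
force: [-0.0, -0.0, -2.3]
finger_gap: 0.337
grip_force: 30.0
```

Call:
drive_tool(
  motion=[-0.004,-0.074,0,0,0,0,0.012,-0.072,0,0,0,0,0.027,-0.068,0,0,0,0,0.04,-0.06,0,0,0,0,0.052,-0.05,0,0,0,0],
)

```text
clock: 15.95
tool_pos: [0.508, 0.1983, 0.2323]
tcp_rot: [-3.141, -0.0, -0.201]
force: [0.6, -0.0, -2.3]
finger_gap: 0.337
grip_force: 30.0
```

Call:
drive_tool(
  motion=[0.06,-0.037,0,0,0,0,0.066,-0.024,0,0,0,0,0.069,-0.01,0,0,0,0,0.069,0.004,0,0,0,0,0.066,0.018,0,0,0,0],
)

```text
clock: 16.58
tool_pos: [0.5915, 0.1932, 0.232]
tcp_rot: [-3.142, -0.0, -0.201]
force: [0.1, -0.1, -0.5]
finger_gap: 0.334
grip_force: 30.0
```

Call:
drive_tool(
  motion=[0.061,0.031,0,0,0,0,0.053,0.042,0,0,0,0,0.043,0.051,0,0,0,0,0.032,0.058,0,0,0,0,0.02,0.062,0,0,0,0],
)

```text
clock: 17.2
tool_pos: [0.6295, 0.1209, 0.2324]
tcp_rot: [3.141, 0.0, -0.202]
force: [0.6, -0.1, -1.9]
finger_gap: 0.335
grip_force: 30.0
```

Run:
```python
from h import *
print(np.round(wheel(),3))
TH,W=fit(7.45); s=ctrl.observe(); t=s['clock']; a=TH(t); print(t,W(t),s['tool_pos'],CT+.085*np.array([np.cos(a),np.sin(a)]))
# dock centre from top0: rim points
f=np.load('top0.npz'); C=cloud('top',f['d'])[140:215,310:375].reshape(-1,3)
u=np.array([np.cos(-.2025),np.sin(-.2025)]); v=np.array([-u[1],u[0]]); o=np.array([.579,-.187])
l=np.c_[(C[:,:2]-o)@u,(C[:,:2]-o)@v]; z=C[:,2]
m=(z>.012)&(z<.02)&(abs(l[:,0])<.09)&(abs(l[:,1])<.07)
print('rim x',np.sort(l[m][:,0])[[3,20,-20,-3]],'y',np.sort(l[m][:,1])[[3,20,-20,-3]])
m=(z>.002)&(z<.009)&(abs(l[:,0])<.055)&(abs(l[:,1])<.05); print('floor x',np.percentile(l[m][:,0],[2,98]),'y',np.percentile(l[m][:,1],[2,98]))
k=(z>.025)&(z<.034)&(l[:,0]>.03); print('block',np.percentile(l[k],[3,97],axis=0))
plan([((.579,-.186,.233),8),((.579,-.186,.07),5)],yaw=-.2025)
```

```text
[ 17.2    -1.014   0.96  354.        nan   0.   ]
fit [-2.729  2.563  1.361] rms 0.0041
17.25 1.5274719750469237 [0.62980745 0.11717054 0.23245794] [0.6276099  0.11878743]
rim x [-0.06165636 -0.06053127  0.05166686  0.05340902] y [-0.03873642 -0.03758402  0.04817484  0.0491884 ]
floor x [-0.0528733   0.04599382] y [-0.04228253  0.04261445]
block [[ 0.05333253 -0.0354941 ]
 [ 0.0730723   0.04516405]]
0.006, 0.154, 0.000, 0.004, -0.001, -0.004   |[0.623 0.079 0.233]
0.006, 0.154, -0.000, -0.000, 0.000, 0.000   |[0.617 0.041 0.233]
0.006, 0.154, -0.000, 0.000, 0.000, -0.000   |[0.611 0.003 0.233]
0.006, 0.154, -0.000, 0.000, 0.000, -0.000   |[ 0.604 -0.034  0.233]
0.006, 0.154, -0.000, 0.000, 0.000, -0.000   |[ 0.598 -0.072  0.233]
0.006, 0.154, -0.000, 0.000, 0.000, -0.000   |[ 0.592 -0.11   0.233]
0.006, 0.154, -0.000, 0.000, 0.000, -0.000   |[ 0.585 -0.148  0.233]
0.006, 0.154, -0.000, 0.000, 0.000, -0.000   |[ 0.579 -0.186  0.233]
-0.000, -0.000, 0.130, 0.000, 0.000, -0.000   |[ 0.579 -0.186  0.2  ]
-0.000, -0.000, 0.130, 0.000, 0.000, -0.000   |[ 0.579 -0.186  0.168]
-0.000, -0.000, 0.130, 0.000, 0.000, -0.000   |[ 0.579 -0.186  0.135]
-0.000, -0.000, 0.130, 0.000, 0.000, -0.000   |[ 0.579 -0.186  0.103]
-0.000, -0.000, 0.130, 0.000, 0.000, -0.000   |[ 0.579 -0.186  0.07 ]
```

Call:
drive_tool(
  motion=[0.006,0.152,0,0,0,0,0.006,0.152,0,0,0,0,0.006,0.152,0,0,0,0,0.006,0.152,0,0,0,0,0.006,0.152,0,0,0,0],
)

```text
clock: 17.88
tool_pos: [0.5981, -0.0665, 0.2326]
tcp_rot: [-3.141, -0.0, -0.202]
force: [0.6, 0.6, -1.6]
finger_gap: 0.338
grip_force: 30.0
```

Call:
drive_tool(
  motion=[0.006,0.152,0,0,0,0,0.006,0.152,0,0,0,0,0.004,0.155,0,0,0,0,0,0,0.1,0,0,0,0,0,0.14,0,0,0],
)

```text
clock: 18.5
tool_pos: [0.5802, -0.1796, 0.1729]
tcp_rot: [-3.142, -0.003, -0.203]
force: [0.2, -0.8, -2.1]
finger_gap: 0.34
grip_force: 30.0
```

Call:
drive_tool(
  motion=[0,0,0.14,0,0,0,0,0,0.1,0,0,0,0,0,0.06,0,0,0,0,0,0.04,0,0,0,0,0,0,0,0,0],
)

```text
clock: 19.12
tool_pos: [0.5796, -0.1785, 0.0873]
tcp_rot: [-3.142, 0.0, -0.202]
force: [0.6, 0.1, -1.3]
finger_gap: 0.337
grip_force: 30.0
```

Run:
```python
from h import *
s=ctrl.observe(); print(s['clock'],s['tool_pos'],s['tcp_rot'],s['force'])
```

```text
19.125 [ 0.57959751 -0.17852953  0.08729436] [-3.14154547e+00  2.03484312e-04 -2.01881684e-01] [ 0.63100837  0.0705087  -1.3359616 ]
```

Call:
drive_tool(
  motion=[0,0.016,0,0,0,0,0,0,0.03,0,0,0,0,0,0.024,0,0,0,0,0,0.012,0,0,0,0,0,0.006,0,0,0],
)

```text
clock: 19.75
tool_pos: [0.5787, -0.1823, 0.069]
tcp_rot: [-3.142, 0.0, -0.202]
force: [0.0, 1.7, -2.1]
finger_gap: 0.335
grip_force: 30.0
```

Call:
drive_tool(
  motion=[0,0,0.004,0,0,0,0,0,0,0,0,0],
)

```text
clock: 20.0
tool_pos: [0.5789, -0.1825, 0.0684]
tcp_rot: [3.142, -0.0, -0.202]
force: [-0.2, -0.2, -2.5]
finger_gap: 0.339
grip_force: 30.0
```

Call:
drive_tool(
  motion=[0,0,0.004,0,0,0,0,0,0,0,0,0],
)

```text
clock: 20.25
tool_pos: [0.5791, -0.1826, 0.0683]
tcp_rot: [3.141, -0.001, -0.202]
force: [-1.2, 0.2, 5.0]
finger_gap: 0.337
grip_force: 30.0
```

Contact with the dock floor. Releasing.

Call:
drive_tool(
  motion=[0,0,0,0,0,0,0,0,0,0,0,0,0,0,0,0,0,0,0,0,0,0,0,0,0,0,0,0,0,0],
  gripper=1,
)

```text
clock: 20.88
tool_pos: [0.5788, -0.1825, 0.0673]
tcp_rot: [3.142, 0.0, -0.202]
force: [0.0, -0.2, 0.0]
finger_gap: 0.884
grip_force: 0.0
```

Call:
drive_tool(
  motion=[0,0,-0.05,0,0,0,0,0,-0.1,0,0,0,0,0,-0.15,0,0,0,0,0,-0.15,0,0,0,0,0,-0.1,0,0,0],
)

```text
clock: 21.5
tool_pos: [0.5796, -0.1828, 0.2078]
tcp_rot: [3.141, -0.003, -0.202]
force: [0.4, -0.0, -0.2]
finger_gap: 1.0
grip_force: 0.0
```

Run:
```python
from h import *
s=ctrl.observe(); print(s['clock'],s['tool_pos'],s['finger_gap'],s['force'],s['joint_vel'].round(3))
p,d=ctrl.camera('scene'); cv2.imwrite('pics/end.png',cv2.resize(p[120:320,180:420],(720,600),interpolation=cv2.INTER_CUBIC)[:,:,::-1])
C=cloud('scene',d)[140:300,220:360].reshape(-1,3); t=C[(C[:,2]>.14)&(C[:,2]<.155)&(np.hypot(C[:,0]-.578,C[:,1]+.183)<.05)]; print(t.mean(0) if len(t) else None,len(t))
```

```text
21.5 [ 0.57955093 -0.18277013  0.20777494] 0.9995305571345613 [ 0.36108189 -0.03817336 -0.24367583] [-0.005 -0.228  0.007 -0.196 -0.013  0.45   0.013]
[ 0.58470046 -0.17816517  0.14461755] 95
```

View pics/end.png

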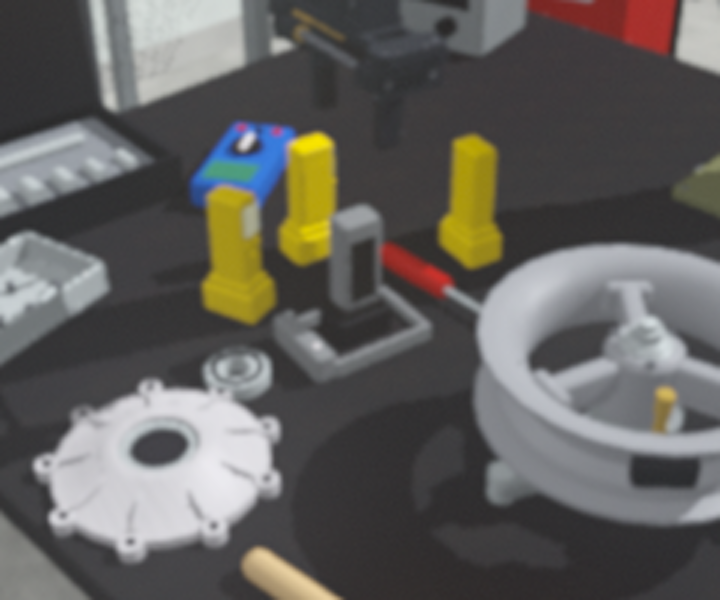

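The reader stands upright in its dock and is released. The gripper is clear above it, and the other items are where they were. Handing in.

```bash
python3 -c "
from plant import ctrl
print(ctrl.job_done())"
```

```text
the job is handed in; nothing more can be done
None
```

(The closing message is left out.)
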